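# Charge the dispenser's hand pump

### The arm

A 6-joint arm with a two-finger parallel gripper is mounted at the origin on the work surface. World frame = base frame: x ahead of the robot, y to its left, z up, the work surface at z = 0. Lengths are in m, angles in degrees, forces in N, time in s.
With the tool pointing down it reaches from about 0.4 to 0.825 m from the base axis. Payload 7 kg.
Tool frame: the origin (TCP) lies midway between the tips of the shut fingers; the grasp point (between the pads) lies 19 mm behind it; x points along the fingers, z is the direction in which the jaws open and shut, and the axes are right-handed (so a half turn about x gives the same grasp; the last joint's range is limited). The gripper opens to 88 mm and grips with 3 to 60 N. Pads are 19 mm wide; open, the fingers measure 130 mm over their backs; the gripper's body (78 mm by 193 mm) begins 47 mm behind the grasp point.
Start: joints at [84.517, 20.546, 0.682, 0, -70.136, -16.507], TCP at [0.253, 0.626, 0.227] pointing down, gripper open.
Joint ranges: [-176.03, 176.03], [-82.01, 121.73], [-58.28, 71.71], [-173.87, 95.51], [-174.79, -0.11], [-173.66, 173.66]. Speed limits (degrees/s): [136.94, 136.94, 172.46, 180, 180, 180].

### API

Orientations are given as [roll, pitch, yaw] about the fixed x, y, z axes, in that order (R = Rz(yaw) Ry(pitch) Rx(roll)).
In Python, from plant import get_state, capture, close_job gives the robot as it stands.
- The arm moves only by the tool play_rows, never from a script. Its argument "series" is one flat list of numbers, 4 for each row, row after row: the shift along the tool's x, y, z in m, then the turn about the tool's x in rad. In form: [tx, ty, tz, spin, tx, ty, tz, spin, ...]. A call has exactly 5 rows; each row shifts and turns the commanded pose from where the row before left it, along the tool's axes as they then stand; what a row does not reach is not made up. A row lasts 1/12 s, in which the tool goes at most 41.7 mm and 7.16 degrees, less where a joint would pass 70% of its speed; a pose out of reach is approached as far as the arm can. A call is refused whole if a number of a shift passes 0.0417 or a number of a turn 0.125, either way. A call with a gripper value outside its range is refused whole. "jaw" is the opening in per cent of the stroke, from 0 (shut) to 100 (fully open), set as the call begins (left out, the last holds). The fingers move at their own pace and stop on an object; "squeeze" is the grip in N (left out, the last holds). Time passes only in rows, so rows that do not move let the fingers close, or fill a call up. It gives the time, the measured TCP pose, the force and the opening at its end, in the units of the state.
- get_state(): the state, without advancing time (a new reading comes with each control period).
- capture(name): name is "side" or "top"; returns a dict with "img" (400x640x3 uint8, blue, green, red), "K" (3x3 intrinsics, pixels), "world_from_camera" (4x4, takes a point from camera to world coordinates). Camera axes: x right, y down, z forward; pixel columns grow to the right and rows downward; lengths in m; the calibration is good to about 2 mm. A picture is of the moment at which its call begins. There is no depth.
- close_job(): hands the job in, once; it reports no verdict.
The state is a dict: "time_s": time; "joints": joint angles; "qd": joint speeds; "joint_torque": joint torques, N m; "tcp_pos": TCP position; "eef_rot": TCP orientation; "contact_force": force on the tool from outside, world axes, zero at the start; "moment": the same for the moment, N m; "gripper_width": finger opening in m.
Only numpy, scipy, OpenCV 4.12 (cv2) and the standard library are available. Lean on these libraries where they do the work, as an engineer would, in place of code of your own. Each camera call takes 0.05 s, during which the arm holds its last target.

### The job

The blue-capped hand pump on the lab bench has lost its charge: press its plunger down to the bottom and let it come right back up, again and again, until its indicator pin with the orange head has popped fully out and the green band shows. Then push that pump's lever all the way over to its other side to lock the charge in, and leave the plunger released. Do not touch the pin itself, do not move the lever before the pin is out, leave the yellow-capped pump alone, and do not shift or lift anything that stands around on the bench.

Things in the scene. Friction and masses are not known exactly. Their poses are not given: they have to be found in the camera images.
- blue_pump: The hand pump with the blue cap (the one to use). Dark base 140 x 240 x 30 mm fixed to the bench, origin at the centre of its underside; x across it (at zero yaw straight away from the robot), y along it, z up. In its frame: plunger axis at (0, 65) mm; pin axis at (0, -5), in a white tower 60 x 50, top 95 above the bench; lever pivot at (0, -85), 60 above the bench, on a grey block.
- blue_cap_top (a point): Centre of the flat top of the blue palm cap (disc of diameter 90 mm, 14 mm thick) on the plunger; 160 mm above the bench when released, moves straight down when pressed.
- blue_plunger (a joint): How far the blue plunger is pressed, m: 0 released, 0.030 at its stop. Spring: 4 N at first, 10 N at the bottom (14 lifting the pin), plus 0.5 N per cm/s; comes back up by itself in half a second. Only strokes (nearly) to the bottom and right back up count: each ratchets the pin up about 10 mm (the first may give less), and the pin stays there. Three or four are needed; more do no harm.
- blue_pin (a joint): How far the blue pump's indicator pin stands out, m: 0 sunk, 0.038 to 0.040 fully out; starts anywhere from 0 to 0.012. It must be raised by pumping, not touched.
- blue_pin_top (a point): Centre of the top of the pin's orange head (diameter 22 mm, 12 mm thick). The head sits on the tower when sunk (top 107 mm above the bench), and is about 38 mm higher when fully out; the pin's white stem then shows, and at its foot a green band 6 mm wide that is hidden before.
- blue_lever (a joint): Blue pump's lock lever, rad: 0 open (leans 0.5 rad towards the pump's own -x), 1.0 locked, at its stop (leans 0.5 rad towards +x). Stiff hinge along the pump's y; stays where it is left; takes about 2 N at the tip. Starts at 0 to 0.15.
- blue_lever_tip (a point): Middle of the free end of the blue lever, 60 mm from its pivot. The lever is a flat bar 26 mm wide along the pump's y with a blue grip 34 mm wide, 12 mm thick and 22 mm long at the end.
- yellow_pump: The other hand pump, same size and layout but with yellow cap and lever grip: leave it alone. Origin and axes as for the blue pump.
- yellow_plunger (a joint): How far the yellow plunger is pressed, m; leave at 0.
- yellow_lever (a joint): The yellow pump's lever, rad, 0 open; leave as it is.
- jar: small amber jar with white lid, diameter 44, 70 high, standing between the two pumps (mm); loose; origin at the centre of its underside. Not to be moved.
- media_bottle: clear bottle with grey cap, diameter 72, 150 high, behind the pumps (mm); loose; origin at the centre of its underside. Not to be moved.
- beaker: glass beaker, diameter 70, 90 high, behind the pumps (mm); loose; origin at the centre of its underside. Not to be moved.
- well_plate: flat white well plate 86 x 128 x 14, on the robot's side of the pumps (mm); loose; origin at the centre of its underside. Not to be moved.
- tip_box: blue-green box of pipette tips 80 x 120 x 60, behind the pumps (mm); loose; origin at the centre of its underside. Not to be moved.
- marker: orange marker pen 130 long, 12 thick, to the right of the pumps (mm); loose; origin at the centre of its underside. Not to be moved.
- timer: white timer 55 x 75 x 16, to the left of the pumps (mm); loose; origin at the centre of its underside. Not to be moved.

How it is judged (in metres and radians):
On the way, in this order (a step that is already met when the one before it is completed fails the run):
1. the blue plunger is pressed nearly to its bottom (value of joint blue_plunger above 0.024 m), for 0.02 s.
2. the blue pump's pin is fully out (value of joint blue_pin above 0.035 m), for 0.2 s.
3. the blue pump's lever is pushed all the way over (value of joint blue_lever above 0.85 rad and value of joint blue_pin above 0.035 m), for 0.2 s.
At the end, for the whole second after the job is handed in: The blue pump's pin stands out at least 35 mm, its lever is at least 0.85 of 1.0 rad over, its plunger is released (pressed less than 3 mm), and the yellow plunger too (all of step 3 and value of joint each of blue_plunger, yellow_plunger below 0.003 m); the robot touches nothing.
It fails at once if the pin is touched or pulled by the robot (contact force between blue_pin_c0 and the fingers above 0.5 N or contact force between blue_pin_c0 and the arm above 0.5 N).
It fails at once if the blue lever is moved over before the pin is fully out (value of joint blue_lever above 0.4 rad and value of joint blue_pin below 0.034 m).
It fails at once if the yellow pump is worked (plunger pressed over 6 mm or lever moved over) (value of joint yellow_plunger above 0.006 m or value of joint yellow_lever above 0.4 rad).
It fails at once if a bystander is shifted or lifted by more than 25 mm, or tipped (distance of any of jar, media_bottle, beaker, well_plate, tip_box, marker, timer from where it was at the start of the episode above 0.025 m or angle between any of jar, media_bottle, beaker, well_plate, tip_box, marker, timer's own z axis and vertical above 0.5 rad).
It also fails if it takes over 58 s, if anything falls off the work surface, if the arm or the gripper's body presses on something with over 40 N, if the wrist force passes 120 N, or if a joint passes its speed limit or range.

## Working session

There is one attempt and no reset: what is moved stays moved. The work goes in short steps, Python scripts to look and compute and a tool call to move; the robot and the scene stay as the last step left them, time stands still between calls to the robot, and variables do not carry over. Pictures are saved under pics/ and viewed, and the job is handed in when it is done.

Besides the shell and the picture viewer there is one more tool, called after "Call:" as a command line: name --argument value ..., lists and objects as JSON in quotes. play_rows: Moves the arm, as the interface text tells. Its arguments: {"type":"object","properties":{"series":{"type":"array","items":{"type":"number"}},"jaw":{"type":"number"},"squeeze":{"type":"number"}},"required":["series"]}

```bash
mkdir -p pics; ls
python3 - <<'E'
from plant import *
import cv2,numpy as np
s=get_state(); print({k:np.round(v,3).tolist() for k,v in s.items()})
for n in("side","top"):
    c=capture(n); cv2.imwrite(f"pics/{n}0.png",c["img"]); np.savez(f"pics/{n}0.npz",**c); print(n,c["K"].tolist(),np.round(c["world_from_camera"],3).tolist())
E
```

```text
pics
{'time_s': 0.0, 'joints': [84.517, 20.591, 0.634, -0.02, -70.138, -16.507], 'qd': [0.041, 0.003, 0.093, -0.079, 0.036, -0.076], 'joint_torque': [0.002, -58.271, 29.306, 6.997, 0.007, -0.0], 'tcp_pos': [0.253, 0.625, 0.226], 'eef_rot': [4.966, 89.904, -107.031], 'contact_force': [-0.705, -0.807, -0.011], 'moment': [0.01, -0.001, 0.026], 'gripper_width': 0.088}
side [[418.7047636305118, 0.0, 324.8203971504681], [0.0, 418.7047636305118, 197.54690750649004], [0.0, 0.0, 1.0]] [[0.763, -0.49, 0.422, 0.101], [-0.646, -0.577, 0.499, -0.535], [-0.001, -0.653, -0.757, 0.933], [0.0, 0.0, 0.0, 1.0]]
top [[376.2822575093059, 0.0, 314.06536398331065], [0.0, 376.2822575093059, 198.12148091533678], [0.0, 0.0, 1.0]] [[-0.02, -0.997, 0.073, 0.446], [-1.0, 0.019, -0.008, -0.009], [0.007, -0.073, -0.997, 1.403], [0.0, 0.0, 0.0, 1.0]]
```

View pics/side0.png

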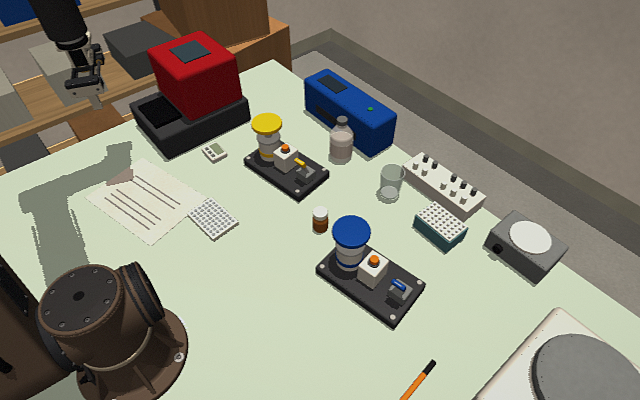

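View pics/top0.png

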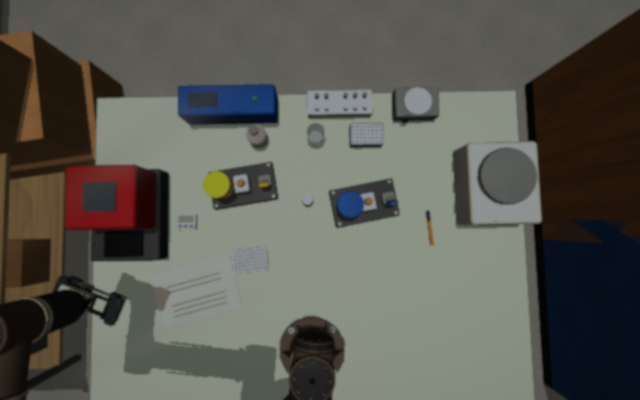

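```bash
cat > h.py <<'E'
import numpy as np,cv2
def load(n): return dict(np.load(f"pics/{n}.npz"))
def ray(c,uv):
    d=np.linalg.inv(c["K"])@[uv[0],uv[1],1]; T=c["world_from_camera"]; return T[:3,3],T[:3,:3]@d
def onz(c,uv,z):
    o,d=ray(c,uv); return o+d*(z-o[2])/d[2]
def proj(c,p):
    T=np.linalg.inv(c["world_from_camera"]); q=c["K"]@(T[:3,:3]@p+T[:3,3]); return q[:2]/q[2]
def tri(cs,uvs):
    A=0;b=0
    for c,uv in zip(cs,uvs):
        o,d=ray(c,uv); d=d/np.linalg.norm(d); P=np.eye(3)-np.outer(d,d); A=A+P;b=b+P@o
    return np.linalg.solve(A,b)
def blobs(c,lo,hi,roi,mn=4):
    x0,y0,x1,y1=roi; h=cv2.cvtColor(c["img"],cv2.COLOR_BGR2HSV)[y0:y1,x0:x1]
    m=cv2.inRange(h,np.array(lo),np.array(hi)); n,l,st,ce=cv2.connectedComponentsWithStats(m)
    return [(int(st[i,4]),(ce[i]+[x0,y0]).round(2).tolist(),(st[i,:4]+[x0,y0,0,0]).tolist()) for i in range(1,n) if st[i,4]>=mn]
E
python3 - <<'E'
from h import *
for n,roi in(("side0",(300,190,440,340)),("top0",(320,170,410,235))):
    c=load(n); print(n)
    bl=blobs(c,(100,150,60),(130,255,255),roi); print("blue",bl)
    print("or",blobs(c,(5,150,120),(20,255,255),roi))
    print("dark",sorted(blobs(c,(0,0,0),(180,120,75),roi,30)))
    x0,y0,x1,y1=roi
    im=cv2.resize(c["img"][y0:y1,x0:x1],None,fx=5,fy=5,interpolation=cv2.INTER_CUBIC); cv2.imwrite(f"pics/{n}_z.png",im[:600,:800])
    for b in bl: print(onz(c,b[1],.16),onz(c,b[1],.115))
E
```

```text
side0
blue [(973, [351.14, 231.32], [332, 215, 39, 34]), (51, [346.16, 264.31], [336, 257, 22, 11]), (61, [397.75, 284.07], [391, 279, 15, 11])]
or [(56, [374.0, 258.71], [370, 255, 9, 8])]
dark [(71, [366.55, 250.83], [363, 245, 12, 14]), (76, [303.91, 193.42], [300, 190, 12, 11]), (311, [426.92, 231.63], [413, 217, 27, 31]), (3121, [372.75, 289.31], [316, 247, 110, 83])]
[ 0.51159407 -0.14194861  0.16      ] [ 0.53548996 -0.11905652  0.115     ]
[ 0.4443362  -0.19934852  0.16      ] [ 0.4643144  -0.17979992  0.115     ]
[ 0.49386059 -0.30351224  0.16      ] [ 0.51672353 -0.29003106  0.115     ]
top0
blue [(550, [349.62, 204.22], [337, 191, 26, 27]), (17, [390.71, 202.12], [388, 201, 8, 4])]
or [(16, [368.44, 200.75], [367, 199, 4, 5])]
dark [(1295, [366.46, 202.88], [330, 180, 68, 47])]
[ 0.51485697 -0.13677469  0.16      ] [ 0.51734505 -0.14138707  0.115     ]
[ 0.51917899 -0.27322111  0.16      ] [ 0.52182353 -0.2827728   0.115     ]
```

View pics/top0_z.png

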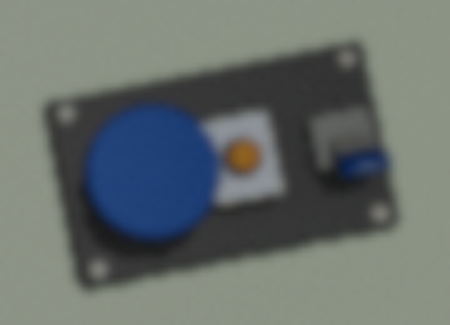

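View pics/side0_z.png

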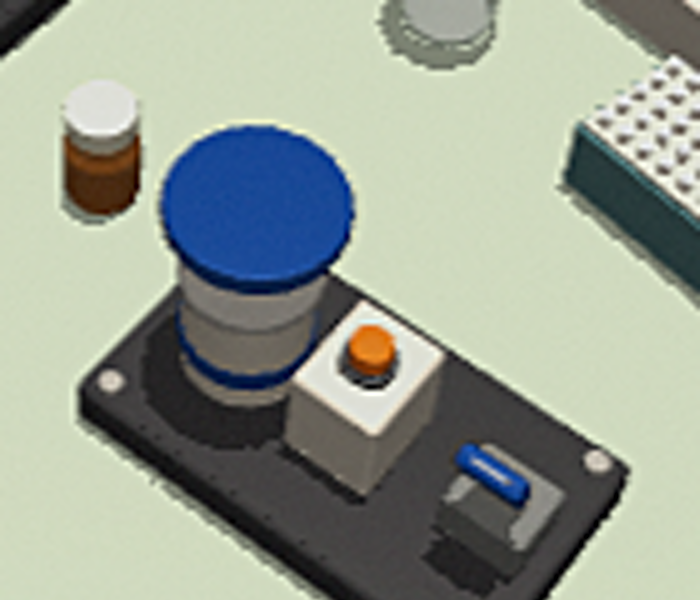

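Run:
```python
from h import *
c=load("top0"); s=load("side0")
P=[onz(c,np.array(u)/5+[320,170]-.4,.032) for u in((67,113),(347,58),(380,212),(98,269))]
P=np.array(P); print(P)
ctr=P.mean(0); yv=(P[0]+P[3]-P[1]-P[2])[:2]; yaw=np.degrees(np.arctan2(-yv[0],yv[1])); print(ctr,yaw)
a=np.radians(yaw); R=np.array([[np.cos(a),-np.sin(a)],[np.sin(a),np.cos(a)]])
def w(x,y,z): return np.r_[R@[x,y]+ctr[:2],z]
for nm,p in(("cap",w(0,.065,.16)),("pin",w(0,-.005,.107)),("leverpivot",w(0,-.085,.06)),("tip",w(-.06*np.sin(.5),-.085,.06+.06*np.cos(.5))),("tipgoal",w(.06*np.sin(.5),-.085,.06+.06*np.cos(.5)))):
    print(nm,p.round(4),proj(c,p).round(1),proj(s,p).round(1))
print("tri tip",tri([c,s],[(390.7,202.1),(397.75,284.07)]),"pin",tri([c,s],[(368.44,200.75),(374,258.7)]))
# jar, others
print(onz(c,(307,200.5),.07), onz(c,(430,227),.01))
```

```text
[[ 0.5671516  -0.09022754  0.032     ]
 [ 0.60372591 -0.29678038  0.032     ]
 [ 0.49024966 -0.31700042  0.032     ]
 [ 0.45282327 -0.11010669  0.032     ]]
[ 0.52848761 -0.20352876  0.032     ] 10.147629583162878
cap [ 0.517  -0.1395  0.16  ] [350.4 203.5] [352.2 229.4]
pin [ 0.5294 -0.2085  0.107 ] [368.7 200.5] [375.2 258.6]
leverpivot [ 0.5435 -0.2872  0.06  ] [388.5 197. ] [401.7 288.4]
tip [ 0.5151 -0.2923  0.1127] [393.4 204. ] [397.9 285.7]
tipgoal [ 0.5718 -0.2821  0.1127] [389.9 187.7] [411.9 268.1]
tri tip [ 0.52300459 -0.28583461  0.10189396] pin [ 0.52792432 -0.20711294  0.1066988 ]
[0.53599677 0.00503508 0.07      ] [ 0.43300682 -0.44736817  0.01      ]
```

```bash
cat >> h.py <<'E'
from scipy.spatial.transform import Rotation as Ro
def tool():
    from plant import get_state
    s=get_state(); return s,Ro.from_euler('xyz',s["eef_rot"],degrees=True).as_matrix(),np.array(s["tcp_pos"])
def spin_to(R,az):  # turn about tool x so tool z along az deg (mod 180)
    a0=np.degrees(np.arctan2(R[1,2],R[0,2])); d=(az-a0+90)%180-90; return -d # tool x is down
E
python3 - <<'E'
from h import *
s,R,p=tool(); print(R.round(3)); sp=spin_to(R,10.15); print("spin deg",sp,np.radians(sp))
for q in([.45,.45,.235],[.56,.1,.235],[.517,-.1385,.2]): print(q,(R.T@(np.array(q)-p)).round(4))
E
```

```text
[[-0.     0.927 -0.375]
 [-0.001 -0.375 -0.927]
 [-1.     0.     0.001]]
spin deg 57.851106284506955 1.0096922805858297
[0.45, 0.45, 0.235] [-0.0091  0.2487  0.0888]
[0.56, 0.1, 0.235] [-0.0087  0.4818  0.3721]
[0.517, -0.1385, 0.2] [0.0267 0.5313 0.6093]
```

Call:
play_rows --series '[-0.002,0.025,0.009,0,-0.002,0.025,0.009,0,-0.002,0.025,0.009,0,-0.002,0.025,0.009,0,-0.002,0.025,0.009,0]' --jaw 0

```text
time_s: 0.52
tcp_pos: [0.3524, 0.5363, 0.2362]
eef_rot: [-5.3, 90.0, -117.3]
contact_force: [1.3, 0.1, -0.8]
gripper_width: 0.0598
```

Call:
play_rows --series '[0,0.025,0.015,0,0,0.025,0.015,0,0,0.025,0.02,0,0,0.025,0.02,0,0,0.025,0.025,0]'

```text
time_s: 0.93
tcp_pos: [0.4327, 0.4013, 0.2359]
eef_rot: [-9.6, 90.0, -121.6]
contact_force: [1.1, -1.2, -0.5]
gripper_width: 0.0265
```

Call:
play_rows --series '[0,0.025,0.028,0,0,0.025,0.028,0,0,0.025,0.028,0,0,0.025,0.028,0,0,0.025,0.028,0]'

```text
time_s: 1.35
tcp_pos: [0.4957, 0.224, 0.2364]
eef_rot: [-45.2, 90.0, -157.2]
contact_force: [0.9, -0.5, 0.7]
gripper_width: 0.0007
```

Run:
```python
from h import *
s,R,p=tool(); print(p,R.round(3)); sp=spin_to(R,10.15); print("spin deg",sp,np.radians(sp))
for q in([.517,-.1385,.2],): print(q,(R.T@(np.array(q)-p)).round(4))
```

```text
[0.4956546  0.22395899 0.23640612] [[-0.     0.927 -0.374]
 [-0.    -0.374 -0.927]
 [-1.    -0.     0.   ]]
spin deg 57.874489756072364 1.0101003991551927
[0.517, -0.1385, 0.2] [0.0364 0.1554 0.3281]
```

Call:
play_rows --series '[0,0.0155,0.0328,0,0,0.0155,0.0328,0,0,0.0155,0.0328,0,0,0.0155,0.0328,0,0,0.0155,0.0328,0]'

```text
time_s: 1.77
tcp_pos: [0.5056, 0.043, 0.2365]
eef_rot: [-70.6, 90.0, 177.4]
contact_force: [1.0, 0.2, 0.8]
gripper_width: 0.0005
```

Call:
play_rows --series '[0,0.0155,0.0328,0,0,0.0155,0.0328,0,0,0.0155,0.0328,0,0,0.0155,0.0328,0,0,0.0155,0.0328,0]'

```text
time_s: 2.18
tcp_pos: [0.5161, -0.1381, 0.2365]
eef_rot: [-112.7, 90.0, 135.3]
contact_force: [0.6, 1.0, 0.6]
gripper_width: 0.0004
```

Call:
play_rows --series '[0,0,0,0.1,0,0,0,0.1,0,0,0,0.1,0,0,0,0.1,0,0,0,0.1]'

```text
time_s: 2.6
tcp_pos: [0.5162, -0.1366, 0.2362]
eef_rot: [-46.4, 90.0, 172.6]
contact_force: [0.0, 0.7, -0.1]
gripper_width: 0.0002
```

Call:
play_rows --series '[0.005,0,0,0.1,0.005,0,0,0.1,0.005,0,0,0.1,0.005,0,0,0.1,0,0,0,0.1]'

```text
time_s: 3.02
tcp_pos: [0.5157, -0.1362, 0.2152]
eef_rot: [-18.3, 89.9, 172.1]
contact_force: [-0.4, 0.4, -0.1]
gripper_width: 0.0006
```

Run:
```python
from h import *
from plant import *
s,R,p=tool(); print(s["time_s"],p,R.round(3),s["joints"]); print(spin_to(R,10.15))
for q in([.517,-.1385,.165],): print(q,(R.T@(np.array(q)-p)).round(4))
c=capture("side");np.savez("pics/side1.npz",**c); cv2.imwrite("pics/side1.png",c["img"])
```

```text
3.0167 [ 0.51568487 -0.13623961  0.21516217] [[-0.002  0.181 -0.984]
 [ 0.    -0.984 -0.181]
 [-1.    -0.001  0.002]] [ 6.25223785e+00  7.75584770e+00 -1.80187657e+01 -3.52518056e-02
 -6.43515856e+01  4.17551056e+00]
0.2624988039398204
[0.517, -0.1385, 0.165] [ 0.0502  0.0025 -0.001 ]
```

View pics/side1.png

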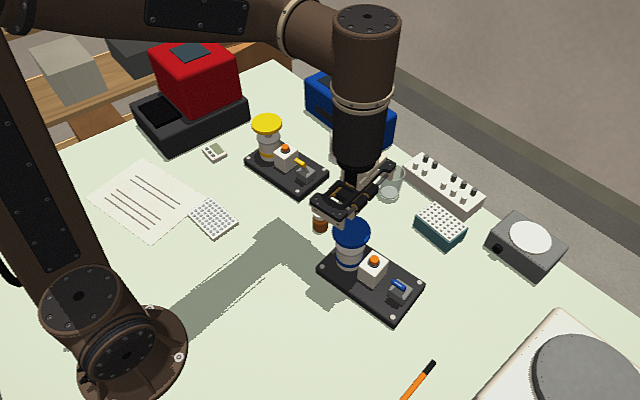

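Call:
play_rows --series '[0.012,0.001,0,0,0.012,0.001,0,0,0.012,0,0,0,0.012,0,0,0,0,0,0,0]'

```text
time_s: 3.48
tcp_pos: [0.5153, -0.1382, 0.1662]
eef_rot: [-16.5, 89.8, 174.4]
contact_force: [-0.9, -0.8, 0.0]
gripper_width: 0.0005
```

Call:
play_rows --series '[0.012,0,0,0,0.012,0,0,0,0.012,0,0,0,0,0,0,0,0,0,0,0]'

```text
time_s: 3.9
tcp_pos: [0.5178, -0.1386, 0.1342]
eef_rot: [141.9, 89.9, -27.2]
contact_force: [-3.7, 0.8, 10.0]
gripper_width: 0.0001
```

Call:
play_rows --series '[0.005,0,0,0,0.003,0,0,0,0,0,0,0,0,0,0,0,0,0,0,0]'

```text
time_s: 4.32
tcp_pos: [0.5179, -0.1386, 0.13]
eef_rot: [147.9, 89.8, -21.2]
contact_force: [-14.4, 7.0, 39.7]
gripper_width: 0.0005
```

Call:
play_rows --series '[-0.015,0,0,0,-0.02,0,0,0,-0.01,0,0,0,0,0,0,0,0,0,0,0]'

```text
time_s: 4.73
tcp_pos: [0.5173, -0.1382, 0.1701]
eef_rot: [-179.2, 89.9, 11.5]
contact_force: [0.2, 0.4, -0.8]
gripper_width: 0.0003
```

Call:
play_rows --series '[0,0,0,0,0,0,0,0,0,0,0,0,0,0,0,0,0,0,0,0]'

```text
time_s: 5.15
tcp_pos: [0.5168, -0.1383, 0.1691]
eef_rot: [-4.9, 90.0, -174.1]
contact_force: [-0.4, -0.9, -0.1]
gripper_width: 0.0
```

```bash
cat > look.py <<'E'
from h import *
from plant import *
import sys
n=sys.argv[1]
c=capture("side");np.savez(f"pics/{n}.npz",**c)
cv2.imwrite(f"pics/{n}.png",cv2.resize(c["img"][170:340,300:440],None,fx=4,fy=3.5 if 0 else 3.5,interpolation=cv2.INTER_CUBIC))
print(blobs(c,(5,150,120),(20,255,255),(350,215,400,280)))
s,R,p=tool(); print(s["time_s"],p.round(4),R.round(3).tolist(),np.round(s["contact_force"],1))
E
python3 look.py s2
```

```text
[(68, [374.34, 257.29], [371, 253, 8, 10])]
5.2 [ 0.5168 -0.1383  0.1692] [[-0.001, 0.186, -0.983], [-0.0, -0.983, -0.186], [-1.0, -0.0, 0.001]] [ 0.5 -0.1 -0.6]
```

View pics/s2.png

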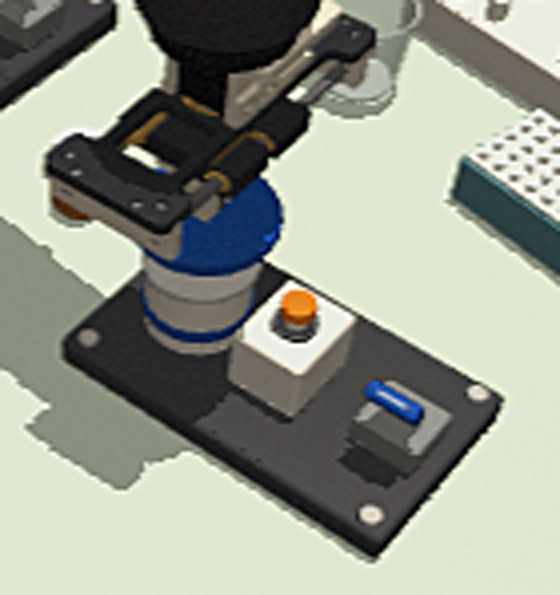

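Call:
play_rows --series '[0.014,0,0,0,0.014,0,0,0,0.014,0,0,0,0.004,0,0,0,0,0,0,0]'

```text
time_s: 5.62
tcp_pos: [0.5188, -0.1386, 0.1298]
eef_rot: [146.7, 89.7, -22.4]
contact_force: [-16.8, 7.7, 50.6]
gripper_width: 0.0004
```

Call:
play_rows --series '[-0.016,0,0,0,-0.02,0,0,0,-0.01,0,0,0,0,0,0,0,0,0,0,0]'

```text
time_s: 6.03
tcp_pos: [0.517, -0.1382, 0.1695]
eef_rot: [-165.9, 89.9, 24.8]
contact_force: [0.1, 0.1, 1.0]
gripper_width: 0.0004
```

Call:
play_rows --series '[0,0,0,0,0,0,0,0,0,0,0,0,0,0,0,0,0,0,0,0]'

```text
time_s: 6.45
tcp_pos: [0.5167, -0.1383, 0.1691]
eef_rot: [-6.9, 89.9, -176.2]
contact_force: [-0.4, -0.4, -0.1]
gripper_width: 0.0008
```

```bash
python3 look.py s3
```

```text
[(69, [374.81, 254.72], [371, 250, 9, 10])]
6.5 [ 0.5168 -0.1383  0.1692] [[-0.001, 0.186, -0.983], [-0.0, -0.983, -0.186], [-1.0, -0.0, 0.001]] [ 0.1 -0.3 -0.9]
```

Call:
play_rows --series '[0.014,0,0,0,0.014,0,0,0,0.013,0,0,0,0.004,0,0,0,0,0,0,0]'

```text
time_s: 6.92
tcp_pos: [0.5188, -0.1386, 0.1299]
eef_rot: [147.8, 89.7, -21.4]
contact_force: [-13.2, 6.1, 42.3]
gripper_width: 0.0003
```

Call:
play_rows --series '[-0.015,0,0,0,-0.02,0,0,0,-0.01,0,0,0,0,0,0,0,0,0,0,0]'

```text
time_s: 7.33
tcp_pos: [0.517, -0.1382, 0.1696]
eef_rot: [-168.8, 89.9, 21.9]
contact_force: [0.2, -0.6, 0.1]
gripper_width: 0.0004
```

Call:
play_rows --series '[0,0,0,0,0,0,0,0,0,0,0,0,0,0,0,0,0,0,0,0]'

```text
time_s: 7.75
tcp_pos: [0.5167, -0.1383, 0.1691]
eef_rot: [-8.1, 89.9, -177.4]
contact_force: [-0.2, -0.3, -0.6]
gripper_width: 0.0006
```

```bash
python3 look.py s4; python3 -c "
from h import *
c=load('side0')
for z in(.101,.111,.121,.131,.139): print(z,proj(c,np.array([.5275,-.208,z])))"
```

```text
[(68, [375.01, 252.13], [371, 248, 9, 10])]
7.8 [ 0.5168 -0.1383  0.1692] [[-0.001, 0.186, -0.983], [-0.0, -0.983, -0.186], [-1.0, -0.0, 0.001]] [-0.3  0.3 -0.2]
0.101 [374.26995411 260.34929787]
0.111 [374.653749  258.0067207]
0.121 [375.04361466 255.62708918]
0.131 [375.43969629 253.20951712]
0.139 [375.76113763 251.24752862]
```

Call:
play_rows --series '[0.014,0,0,0,0.014,0,0,0,0.013,0,0,0,0.004,0,0,0,0,0,0,0]'

```text
time_s: 8.22
tcp_pos: [0.5188, -0.1386, 0.13]
eef_rot: [147.9, 89.7, -21.2]
contact_force: [-12.9, 6.6, 42.6]
gripper_width: 0.0006
```

Call:
play_rows --series '[-0.015,0,0,0,-0.02,0,0,0,-0.01,0,0,0,0,0,0,0,0,0,0,0]'

```text
time_s: 8.63
tcp_pos: [0.517, -0.1382, 0.1696]
eef_rot: [-169.9, 89.9, 20.8]
contact_force: [-0.1, -1.1, 0.0]
gripper_width: 0.0006
```

Call:
play_rows --series '[0,0,0,0,0,0,0,0,0,0,0,0,0,0,0,0,0,0,0,0]'

```text
time_s: 9.05
tcp_pos: [0.5167, -0.1383, 0.1691]
eef_rot: [-6.1, 90.0, -175.4]
contact_force: [0.2, -0.0, -0.1]
gripper_width: 0.0002
```

```bash
python3 look.py s5
```

```text
[(68, [375.31, 250.06], [371, 246, 10, 10])]
9.1 [ 0.5168 -0.1383  0.1692] [[-0.001, 0.186, -0.983], [-0.0, -0.983, -0.186], [-1.0, -0.0, 0.001]] [-0.8  0.   0. ]
```

Call:
play_rows --series '[0.014,0,0,0,0.014,0,0,0,0.013,0,0,0,0.004,0,0,0,0,0,0,0]'

```text
time_s: 9.52
tcp_pos: [0.5188, -0.1386, 0.13]
eef_rot: [148.2, 89.7, -21.0]
contact_force: [-13.6, 6.1, 43.3]
gripper_width: 0.0001
```

Call:
play_rows --series '[-0.015,0,0,0,-0.02,0,0,0,-0.01,0,0,0,0,0,0,0,0,0,0,0]'

```text
time_s: 9.93
tcp_pos: [0.517, -0.1382, 0.1696]
eef_rot: [-168.2, 89.9, 22.5]
contact_force: [-0.3, 0.5, 0.8]
gripper_width: 0.0007
```

Call:
play_rows --series '[-0.02,0,0,0,-0.02,0,0,0,-0.01,0,0,0,0,0,0,0,0,0,0,0]'

```text
time_s: 10.35
tcp_pos: [0.5167, -0.1382, 0.2188]
eef_rot: [-66.5, 90.0, 124.2]
contact_force: [0.0, 0.7, 0.2]
gripper_width: 0.0002
```

```bash
python3 look.py s6
```

```text
[(68, [375.31, 250.06], [371, 246, 10, 10])]
10.4 [ 0.5163 -0.1382  0.2182] [[-0.002, 0.186, -0.983], [0.0, -0.983, -0.186], [-1.0, -0.001, 0.001]] [-0.3 -0.1  0.2]
```

View pics/s6.png

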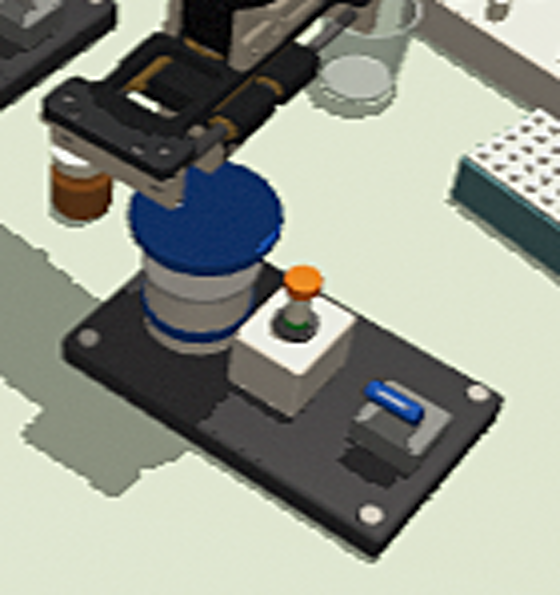

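Call:
play_rows --series '[0,0.03,0.0173,0,0,0.03,0.0173,0,0,0.03,0.0173,0,0,0.03,0.0173,0,0,0.03,0.0173,0]'

```text
time_s: 10.82
tcp_pos: [0.4585, -0.3028, 0.218]
eef_rot: [-34.5, 89.9, 156.3]
contact_force: [0.2, -0.7, -0.3]
gripper_width: 0.0006
```

Call:
play_rows --series '[0,0,0,0,0.024,0,0,0,0.024,0,0,0,0.024,0,0,0,0.024,0,0,0]'

```text
time_s: 11.23
tcp_pos: [0.4588, -0.3015, 0.1212]
eef_rot: [-38.2, 89.9, 152.5]
contact_force: [1.6, -0.0, 0.3]
gripper_width: 0.0006
```

```bash
python3 look.py s7
```

```text
[]
11.2833 [ 0.4562 -0.3002  0.1163] [[-0.008, 0.184, -0.983], [0.004, -0.983, -0.184], [-1.0, -0.005, 0.007]] [-2.1  0.9 -5.3]
```

View pics/s7.png

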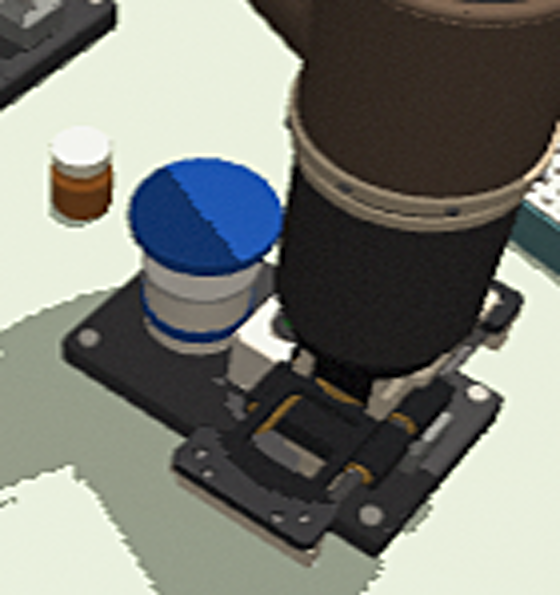

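Call:
play_rows --series '[0,0,0,0,0,0,0,0,0.008,0,0,0,0.01,0,0,0,0,0,0,0]'

```text
time_s: 11.7
tcp_pos: [0.4591, -0.3014, 0.1043]
eef_rot: [-50.4, 89.9, 140.3]
contact_force: [-0.7, 0.6, -1.3]
gripper_width: 0.0
```

```bash
python3 -c "
from h import *
s,R,p=tool();print(p,s['contact_force'],R.T@(np.array([.543,-.286,.1])-p))"
```

```text
[ 0.4591371  -0.30135575  0.10430457] [-0.67250117  0.55678196 -1.29980242] [ 0.004234    0.00046921 -0.08525942]
```

Call:
play_rows --series '[0,0,-0.008,0,0,0,-0.008,0,0,0,-0.008,0,0,0,-0.008,0,0,0,-0.008,0]'

```text
time_s: 12.12
tcp_pos: [0.4999, -0.2942, 0.1058]
eef_rot: [8.0, 90.0, -161.2]
contact_force: [-8.0, -1.2, 3.4]
gripper_width: 0.0001
```

Call:
play_rows --series '[0,0,-0.007,0,0,0,-0.007,0,0,0,-0.007,0,0,0,-0.005,0,0,0,-0.004,0]'

```text
time_s: 12.53
tcp_pos: [0.5293, -0.2887, 0.1055]
eef_rot: [137.5, 90.0, -31.8]
contact_force: [-2.5, -1.4, 0.4]
gripper_width: 0.0005
```

Call:
play_rows --series '[0,0,-0.003,0,0,0,-0.003,0,0,0,-0.002,0,0,0,0,0,0,0,0,0]'

```text
time_s: 12.95
tcp_pos: [0.5368, -0.2872, 0.1055]
eef_rot: [176.7, 90.0, 7.4]
contact_force: [0.0, -0.7, -0.2]
gripper_width: 0.0005
```

Call:
play_rows --series '[0,0,-0.003,0,0,0,-0.003,0,0,0,-0.002,0,0,0,0,0,0,0,0,0]'

```text
time_s: 13.37
tcp_pos: [0.5448, -0.2858, 0.1056]
eef_rot: [161.2, 90.0, -8.1]
contact_force: [-1.1, -0.6, 1.1]
gripper_width: 0.0006
```

```bash
python3 look.py s8
python3 - <<'E'
from plant import *
import cv2
c=capture("top"); cv2.imwrite("pics/t8.png",cv2.resize(c["img"][160:240,320:420],None,fx=6,fy=6,interpolation=cv2.INTER_CUBIC))
E
```

```text
[(74, [375.11, 250.41], [371, 246, 9, 10]), (7, [395.29, 259.29], [394, 258, 4, 4]), (6, [391.5, 264.0], [390, 263, 4, 3])]
13.4167 [ 0.5448 -0.2858  0.1057] [[0.001, 0.186, -0.983], [-0.0, -0.983, -0.186], [-1.0, 0.0, -0.001]] [-0.2 -0.2  0.4]
```

View pics/s8.png

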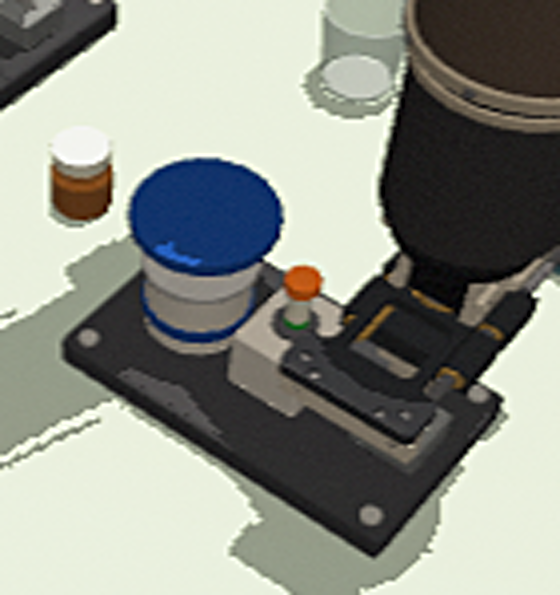

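Call:
play_rows --series '[0,0,-0.003,0,0,0,-0.003,0,0,0,-0.002,0,0,0,0,0,0,0,0,0]'

```text
time_s: 13.88
tcp_pos: [0.548, -0.285, 0.1055]
eef_rot: [-10.8, 89.6, 179.8]
contact_force: [-13.9, -3.5, 8.8]
gripper_width: 0.0007
```

```bash
python3 -c "
from h import *
s,R,p=tool();print(p,s['contact_force'])"
```

```text
[ 0.54799846 -0.2849913   0.10546338] [-13.88407846  -3.51034359   8.82004493]
```

View pics/t8.png

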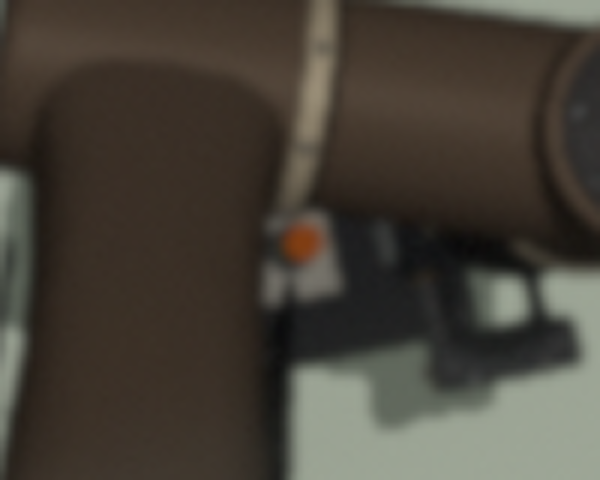

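Call:
play_rows --series '[0,0,0,0,0,0,0.015,0,0,0,0.02,0,0,0,0.025,0,0,0,0,0]'

```text
time_s: 14.3
tcp_pos: [0.4903, -0.2956, 0.1057]
eef_rot: [-77.6, 89.9, 113.1]
contact_force: [-0.8, 0.7, -0.8]
gripper_width: 0.0006
```

Call:
play_rows --series '[-0.025,0,0,0,-0.03,0,0,0,-0.03,0,0,0,-0.03,0,0,0,-0.03,0,0,0]'

```text
time_s: 14.72
tcp_pos: [0.494, -0.2954, 0.2526]
eef_rot: [155.0, 89.9, -14.3]
contact_force: [0.8, 0.0, 0.3]
gripper_width: 0.0004
```

Call:
play_rows --series '[0,0.03,0,0,0,0.03,0,0,0,0.03,0,0,0,0.03,0,0,0,0.03,0,0]'

```text
time_s: 15.13
tcp_pos: [0.5222, -0.4444, 0.2511]
eef_rot: [144.5, 89.9, -24.8]
contact_force: [0.7, -0.5, 0.6]
gripper_width: 0.0005
```

Call:
play_rows --series '[0,0.02,0,0,0,0.02,0,0,0,0,0,0,0,0,0,0,0,0,0,0]'

```text
time_s: 15.55
tcp_pos: [0.5288, -0.4819, 0.2504]
eef_rot: [-171.6, 90.0, 19.1]
contact_force: [0.4, -0.1, -0.3]
gripper_width: 0.0002
```

```bash
python3 look.py s9
python3 - <<'E'
from h import *
from plant import *
c=load("s9"); s0=load("side0"); t=capture("top")
cv2.imwrite("pics/t9.png",t["img"]); cv2.imwrite("pics/s9f.png",c["img"])
b=blobs(c,(100,150,60),(130,255,255),(380,255,425,300)); b2=blobs(t,(100,150,60),(130,255,255),(375,180,405,215)); print(b,b2)
if b and b2: 
    q=tri([c,t],[b[0][1],b2[0][1]]); print(q)
for z in(.3,.35,.4,.45,.5):
    p=np.array([.5435,-.286,.06])+.05*np.array([np.sin(z)*.984,np.sin(z)*.176,np.cos(z)]); print(z,proj(c,p),proj(t,p))
print(tool()[0]["joints"])
E
```

```text
[(68, [375.21, 250.1], [371, 246, 9, 10])]
15.6 [ 0.5289 -0.4816  0.2508] [[0.001, 0.186, -0.982], [-0.0, -0.982, -0.186], [-1.0, 0.0, -0.0]] [-1.   0.1  0.1]
[(130, [408.62, 272.35], [401, 265, 16, 15])] [(25, [389.44, 189.44], [386, 188, 8, 4])]
[ 0.56591193 -0.28194472  0.10068275]
0.3 [407.8319462  273.07609097] [390.08892077 191.80500501]
0.35 [408.3439602  272.55095497] [389.89750352 191.15779622]
0.4 [408.83601437 272.06751749] [389.7019445  190.52678151]
0.45 [409.30689883 271.62683717] [389.50279275 189.91365937]
0.5 [409.75547923 271.22983623] [389.30060537 189.32006594]
[-2.67579350e+01  2.36295010e+01  8.51430534e+00 -3.00624745e-03
 -7.48430038e+01  3.75145505e+01]
```

View pics/s9f.png

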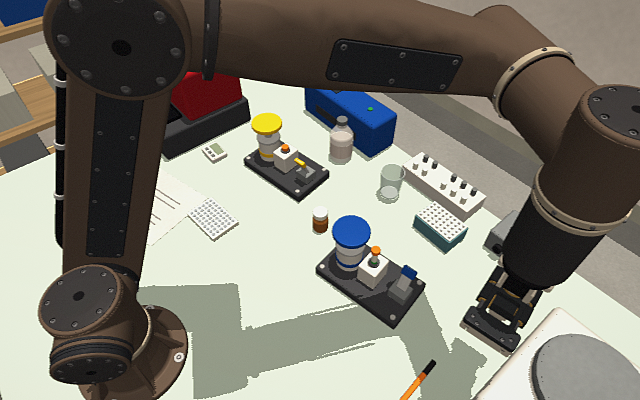

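View pics/s9.png

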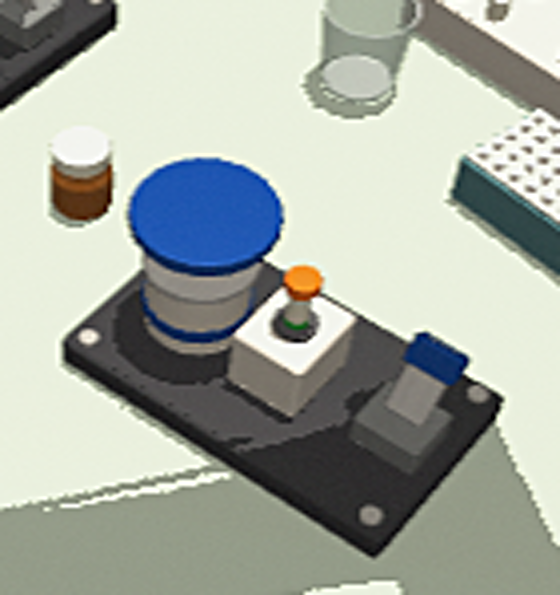

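```bash
python3 -c "
from plant import *
print(close_job())"
```

```text
the job is handed in; nothing more can be done
None
```

I pumped the blue plunger to its bottom and let it fully back up six times, until the pin was out. I then pushed the blue lever over to its stop, retreated clear of everything, and handed the job in at about 15.7 s.

**Pin:** the last side picture shows the orange head raised on its white stem with the green band at its foot. The head sat at pixel row 250.1, up from 258.7 at the start. The sixth stroke did not move it, so it is at its end.

**Lever:** the push ended with a clear rise in force, to about 14 N. Afterwards the grip triangulated to a lean of about +0.5 rad, which is its stop. From the single-view pixels the reading was looser: about 0.35–0.4 rad in the side view and 0.5 rad in the top view. All are above or about equal to the required 0.35 rad.

**Plunger and bystanders:** the blue cap is back up in its starting place in the pictures. By eye, the yellow pump and the loose items still visible had not moved. The arm hid part of the bench in that view.

No check failed. The hand-in gave no verdict.

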